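Uncover a vial and show its underside to the inspection camera

ROBOT

A 6-joint arm with a two-finger parallel gripper is mounted at the origin on a cart in front of the work surface, level with it; the furniture and walls round the work are solid. World frame = base frame: x ahead of the robot, y to its left, z up, the work surface at z = 0. Lengths are in mm, angles in rad, forces in N, time in s.
With the tool pointing down it reaches from about 250 to 725 mm from the base axis. Payload 9.7 kg.
Tool frame: the origin (TCP) lies between the finger pads; the fingertips stand 14 mm ahead of it and the grasp point (between the pads) lies 5 mm behind it; x points along the fingers, y is the direction in which the jaws open and shut, and the axes are right-handed (so a half turn about x gives the same grasp; the last joint's range is limited). The gripper opens to 85 mm and grips with 20 to 120 N. Pads are 22 mm wide; open, the fingers measure 114 mm over their backs; the gripper's body (76 mm by 85 mm) begins 54 mm behind the grasp point. The pads swing forward as they close: fully open they stand 13 mm farther back than shut.
Start: joints at [1.285, 0.087, 0.176, 1.66, 0, 1.571], TCP at [155.056, 527.688, 245.284] pointing down, gripper open.
Joint ranges: [-3.13, 3.13], [-0.85, 1.81], [-1.15, 1.24], [-2.2, 2.28], [-1.44, 1.52], [-3.14, 3.14]. Speed limits (rad/s): [2.22, 2.22, 2.57, 3.14, 3.14, 3.14].

INTERFACE

Orientations are given as a rotation vector (axis times angle).
In Python, from bench import bot gives the robot as it stands.
- The arm moves only by the tool send_rows, never from a script. Its argument "rows" is a list of rows, each a list of 2 entries, a list of its own where there are three numbers: the shift along the tool's x, y, z in m, then the turn about the tool's x in degrees. In form: [[[dx, dy, dz], roll], ...]. A call has 1 to 5 rows; each row shifts and turns the commanded pose from where the row before left it, along the tool's axes as they then stand; what a row does not reach is not made up. A row lasts 1/8 s, in which the tool goes at most 62.5 mm and 10.7 degrees, less where a joint would pass 70% of its speed; a pose out of reach is approached as far as the arm can. A call is refused whole if a number of a shift passes 0.0625 or a number of a turn 10.7, either way. A call with a gripper value outside its range is refused whole. "grip" is the opening, from 0 (shut) to 1 (fully open), set as the call begins (left out, the last holds). The fingers move at their own pace and stop on an object; the grip force is fixed at half the most. Time passes only in rows, so rows that do not move let the fingers close. It gives the time, the measured TCP pose, the force and the opening at its end, in the units of the state.
- bot.read_state(): the state, without advancing time (a new reading comes with each control period).
- bot.camera(name): name is "side" or "top"; returns (picture, depth): 400x640x3 uint8, red, green, blue; 400x640 float32, mm along the optical axis (not along the pixel's ray), 0 where there is no reading.
- bot.camera_info(name): a dict with "fx", "fy", "cx", "cy" (pixels), "cam_to_world" (4x4, takes a point from camera to world coordinates). Camera axes: x right, y down, z forward; pixel columns grow to the right and rows downward; lengths in mm; the calibration is good to about 2 mm. A picture is of the moment at which its call begins. camera_info takes no time and is no camera call.
- bot.hand_in(): hands the job in, once; it reports no verdict.
The state is a dict: "t": time; "joint_positions": joint angles; "joint_vel": joint speeds; "joint_efforts": joint torques, N m; "tool_pos": TCP position; "tcp_rot": TCP orientation; "ft_force": force on the tool from outside, world axes, zero at the start; "moment": the same for the moment, N m; "finger_gap": finger opening in mm.
Only numpy, scipy, OpenCV 4.12 (cv2) and the standard library are available. Lean on these libraries where they do the work, as an engineer would, in place of code of your own. Each camera call takes 0.05 s, during which the arm holds its last target. There are 200 camera calls.

TASK

Take the small round covered dish off the top of the grey cradle and balance it, level and centred, on the crown of the blue dome, so that its underside stays clean. Then lift the green-capped vial out of the cradle and hold it in the air in front of the inspection camera, its bottom squarely facing the lens, its cap pointing straight away from it, its middle on the lens axis 9 cm from the lens. Finish while still holding the vial there, without touching the camera, and leave the other things where they stand.

Things in the scene. Friction and masses are not known exactly. Their poses are not given: they have to be found in the camera images.
- cradle: fixed vial cradle, origin under its centre on the worktop. Aluminium base 60 (x) x 70 (y) x 14 mm high; pocket 28 mm across in its middle, floor 6 mm above the worktop. Two grey walls, 36 mm long along x, 6 thick, at y = -24 and +24 mm (42 mm clear between), reach 66 mm high; open to its +x and -x, so fingers closing along its x axis pass between the walls.
- green_vial: clear screw-cap vial with a green cap, 22 g, 48 mm tall, body 25 mm in diameter up to 40 mm, cap 21 mm in diameter above; stands upright in the pocket of the cradle, under the dish; origin at the centre of its underside, z axis along the vial from bottom to cap
- vial_mid (a point): middle of the green-capped vial, on its axis 24 mm above its underside
- cover: small clear round dish with white lid (fixed), 30 g, a dust cover: 59 mm in diameter at the top, narrowing to 54 mm at the underside, 16 mm tall (grip its sides 0 to 14 mm above the underside); origin at the centre of its flat underside, z axis up; at the start it lies across the tops of the cradle's two walls, over the vial, its underside 66 mm above the worktop
- dome: fixed blue ceramic bowl standing upside down, a hemisphere of 50 mm radius; origin at the centre of its underside on the worktop
- dome_top (a point): crown (highest point) of the dome, 50 mm above the worktop; the dish stays in balance when let go with its centre within some 5 mm of it; at the rim of the dish the dome lies 10 mm lower than the crown, so fingertips must stay less than that below the underside of the dish
- camera: fixed low inspection camera, white head with a white ring light 46 mm across, on an aluminium base 85 x 75 mm; about 95 mm high in all; origin on the worktop at the base's front edge. It looks toward the robot and upward, 60 degrees above level; at yaw 0 it faces -x.
- lens (a point): centre of the front face of the camera's lens; z axis = the lens axis, pointing out of the lens
- view (a point): the point on the lens axis 90 mm in front of the lens where the middle of the vial is to be held; its z axis is the lens axis pointing away from the lens (30 degrees off vertical, leaning toward the robot), along which the vial's own z axis (bottom to cap) must lie; about 0.16 m above the worktop
- black_vial: bystander: black-capped vial, 25 mm in diameter, 48 mm tall; origin at its underside
- beaker: bystander: clear glass beaker, 58 mm in diameter, 70 mm tall; origin at its underside
- metal_rack: obstacle that never moves: perforated white metal rack about 170 x 70 mm, long along x, with glass tubes standing in it up to 0.21 m above the worktop; its near end is at about x = 0.52 m, so carry things round in front of it; a tall white sampler stands to its left, from x = 0.63 m on; origin at its underside
- green_bottle: bystander: white bottle with green cap, 48 mm in diameter, 115 mm tall; origin at its underside
Things that resemble listed ones, but are neither listed nor needed, are in the scene too. What is shaped like the camera but yellow is not meant. Of the things that look like the cover, the smaller one is meant.

How it is judged:
By the outcome, as a careful person would: the job done as asked, in the order asked, and still so for the second after the job is handed in, while the arm keeps its last pose, push and grip.
It also fails if it takes over 72 s, if anything falls off the work surface, if the arm or the gripper's body presses on something with over 40 N, if the wrist force passes 120 N, or if a joint passes its speed limit or range.

## Working session

There is one attempt and no reset: what is moved stays moved. The work goes in short steps, Python scripts to look and compute and a tool call to move; the robot and the scene stay as the last step left them, time stands still between calls to the robot, and variables do not carry over. Pictures are saved under pics/ and viewed, about 8 in all and at most 12, crops included, and the job is handed in when it is done.

Besides the shell and the picture viewer there is one more tool, called after "Emit:" as name(argument=value, ...), one argument or row to a line, values as JSON. send_rows: Moves the arm, as the interface text tells. Its arguments: {"type":"object","properties":{"rows":{"type":"array"},"grip":{"type":"number"}},"required":["rows"]}

```bash
mkdir -p pics; ls
python3 - <<'E'
from bench import bot
import cv2,numpy as np
print(bot.read_state())
for n in("side","top"):
    p,d=bot.camera(n);cv2.imwrite(f"pics/{n}0.png",p[:,:,::-1]);np.savez(f"{n}0.npz",p=p,d=d)
    i=bot.camera_info(n);print(n,i)
E
```

```text
pics
{'t': 0.0, 'joint_positions': array([ 1.28501621e+00,  8.74410176e-02,  1.75122574e-01,  1.65979014e+00,
       -5.19292991e-06,  1.57077825e+00]), 'joint_vel': array([ 0.00142714, -0.00044451, -0.00027996, -0.00181556, -0.00167693,
        0.0003139 ]), 'joint_efforts': array([ 7.97287612e-04, -5.20380557e+01,  4.64818418e+01,  1.59802608e-02,
       -3.08315839e-05, -1.93292107e-05]), 'tool_pos': array([154.98988039, 527.48926156, 244.58759899]), 'tcp_rot': array([ 0.22328097,  1.55931514, -0.22532816]), 'ft_force': array([ 0.08409477, -0.3936355 ,  0.23983971]), 'moment': array([ 0.01770002, -0.04386159, -0.04204205]), 'finger_gap': 85.46281791331339}
side {'fx': 427.2807354229474, 'fy': 427.2807354229474, 'cx': 323.17313320722957, 'cy': 197.4427103267911, 'cam_to_world': array([[ 4.30131528e-01, -7.79895693e-01,  4.54697236e-01,
         1.10820887e+01],
       [-9.02719607e-01, -3.66450652e-01,  2.25413465e-01,
        -2.92597132e+02],
       [-9.17489188e-03, -5.07421548e-01, -8.61649113e-01,
         1.20181556e+03],
       [ 0.00000000e+00,  0.00000000e+00,  0.00000000e+00,
         1.00000000e+00]])}
top {'fx': 395.0891650953347, 'fy': 395.0891650953347, 'cx': 322.6842119716634, 'cy': 202.62964245145724, 'cam_to_world': array([[ 1.22384082e-02, -9.94641259e-01,  1.02659566e-01,
         5.01094443e+02],
       [-9.99701193e-01, -1.43436126e-02, -1.97935537e-02,
        -7.27148012e+00],
       [ 2.11599942e-02, -1.02386649e-01, -9.94519597e-01,
         1.10945358e+03],
       [ 0.00000000e+00,  0.00000000e+00,  0.00000000e+00,
         1.00000000e+00]])}
```

View pics/top0.png

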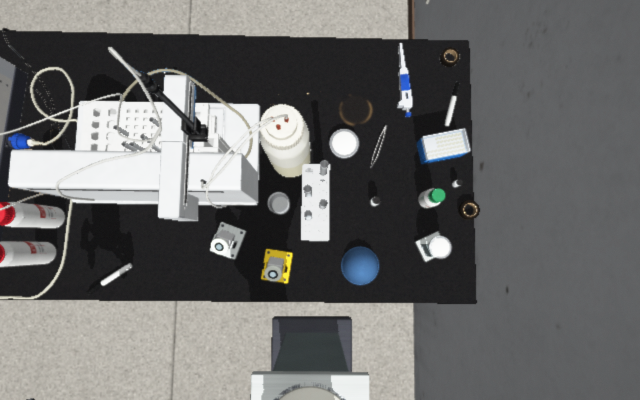

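View pics/side0.png

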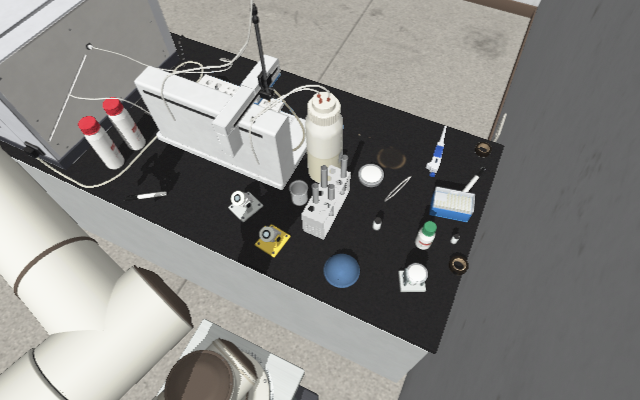

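Candidates for the cover are the dish at top (438,246), which lies on the grey cradle and looks smaller, and the white dish at (344,143), which lies on the table and looks larger. For the camera they are white (227,240) and yellow (277,266); the white one is meant. The dome is at (360,266). Next I measure these and make one enlarged crop.

```bash
cat > h.py <<'E'
import numpy as np,cv2
from bench import bot
def cloud(n,d):
    i=bot.camera_info(n);v,u=np.mgrid[:400,:640]
    c=np.stack([(u-i["cx"])/i["fx"]*d,(v-i["cy"])/i["fy"]*d,d,np.ones_like(d)],-1)
    w=(c@np.array(i["cam_to_world"]).T)[...,:3]; w[d==0]=np.nan
    return w
def proj(n,P):
    i=bot.camera_info(n);q=np.linalg.inv(i["cam_to_world"])@np.append(P,1)
    return np.array([q[0]/q[2]*i["fx"]+i["cx"],q[1]/q[2]*i["fy"]+i["cy"]])
E
python3 - <<'E'
from h import *
crops=[]
for n,boxes in(("top",[(415,225,460,270),(320,120,365,165),(205,218,250,263)]),("side",[(390,255,440,305),(350,155,395,200),(222,182,267,227)])):
    f=np.load(n+"0.npz");p,d=f["p"],f["d"];w=cloud(n,d)
    crops.append(np.hstack([cv2.resize(p[b:e,a:c],(260,260),interpolation=2) for a,b,c,e in boxes]))
    for nm,(a,b,c,e) in zip(("cover","big","cam"),boxes):
        q=w[b:e,a:c];pp=p[b:e,a:c].astype(int);z=q[...,2]
        if nm!="cam":
            m=(pp.min(-1)>140)&(z>(70 if nm=="cover" else 5))
            u,v=np.meshgrid(np.arange(a,c),np.arange(b,e))
            k=q[m];print(n,nm,m.sum(),"lo",np.percentile(k,3,0).round(1),"hi",np.percentile(k,97,0).round(1),"mid",((k.min(0)+k.max(0))/2).round(1))
            print(cv2.minEnclosingCircle(k[:,:2].astype(np.float32)))
        else:
            m=(z>5)&(z<25);k=q[m];print(n,"cam base",m.sum(),cv2.minAreaRect(k[:,:2].astype(np.float32)))
            k=q[z>60];print("head",len(k),k.mean(0),k.max(0))
    if n=="top": m=(w[...,2]>10)&(p[...,2].astype(int)>p[...,0]+30);m[:230]=0;m[:,:335]=0;m[:,390:]=0;m[290:]=0
    else: m=(w[...,2]>10)&(p[...,2].astype(int)>p[...,0]+30);m[:245]=0;m[:,:315]=0;m[:,365:]=0;m[295:]=0
    k=w[m];A=np.c_[2*k,np.ones(len(k))];s=np.linalg.lstsq(A,(k**2).sum(1),rcond=None)[0];print(n,"dome",len(k),s[:3],np.sqrt(s[3]+s[:3]@s[:3]),"ztop",k[:,2].max())
    # table height
    print("table z",np.nanmedian(w[200:230,380:410,2]) if n=="top" else np.nanmedian(w[285:300,280:310,2]))
cv2.imwrite("pics/crop.png",np.vstack(crops)[...,::-1])
E
```

```text
top cover 391 lo [ 472.1 -358.8   76.7] hi [ 521.5 -308.9   84.1] mid [ 496.9 -334.2   80.8]
((496.1787109375, -334.6219482421875), 29.506486892700195)
top big 656 lo [ 747.1 -121.    16.2] hi [819.2 -50.4  25. ] mid [754.9 -72.2 104.1]
((751.8983154296875, -62.27858352661133), 79.94268798828125)
top cam base 401 ((507.2250671386719, 233.1042022705078), (74.95361328125, 84.89069366455078), 71.15589904785156)
head 327 [498.11290628 235.66680067  75.60965897] [525.02011343 264.51382137  92.08035725]
top dome 981 [ 442.58398117 -133.58499444    0.71908516] 48.9471157777985 ztop 52.37574982579804
table z -0.8094068182817864
side cover 345 lo [ 468.5 -361.2   76.5] hi [ 519.6 -311.2   86.2] mid [ 494.4 -335.6   79.1]
((494.4260559082031, -335.5505065917969), 29.731164932250977)
side big 434 lo [ 742.8 -169.9   10.3] hi [818.  -51.4  27.7] mid [ 763.3 -113.1   58.4]
((750.8016967773438, -105.1367416381836), 78.25839233398438)
side cam base 428 ((514.6190185546875, 240.01922607421875), (169.0833740234375, 139.68812561035156), 28.51909637451172)
head 216 [492.9331821  229.33305928  77.00950842] [522.49378842 259.21367196  94.86992591]
side dome 824 [ 441.12656239 -135.66369917    2.73975535] 48.438840318559016 ztop 54.83624129673535
table z -113.23765869624253
```

View pics/crop.png

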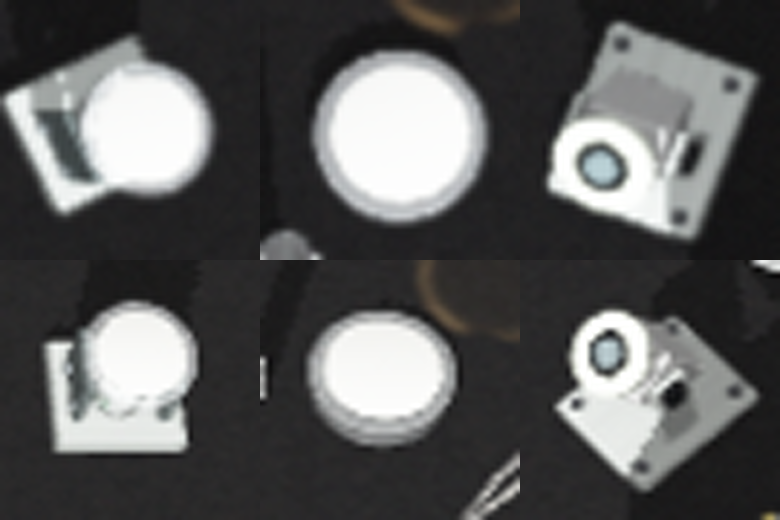

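Run:
```python
from h import *
from scipy.spatial.transform import Rotation as R
s=bot.read_state();print(R.from_rotvec(s["tcp_rot"]).as_matrix().round(4))
f=np.load("top0.npz");w=cloud("top",f["d"]);p=f["p"]
print([m for m in dir(bot) if m[0]!='_'])
# camera base plate rows & cradle base points
for nm,(a,b,c,e),zl,zh in(("cam",(205,218,250,263),4,26),("cradle",(405,225,460,270),7,22)):
    q=w[b:e,a:c];k=q[(q[...,2]>zl)&(q[...,2]<zh)][:,:2].astype(np.float32)
    r=cv2.minAreaRect(k);print(nm,len(k),r,cv2.boxPoints(r).round(1).tolist())
f=np.load("side0.npz");w=cloud("side",f["d"])
for nm,(a,b,c,e),zl,zh in(("cam",(222,182,267,227),4,20),("cradle",(390,255,440,305),7,22)):
    q=w[b:e,a:c];k=q[(q[...,2]>zl)&(q[...,2]<zh)][:,:2].astype(np.float32)
    r=cv2.minAreaRect(k);print(nm,len(k),r,cv2.boxPoints(r).round(1).tolist())
# fine crop for cradle
```

```text
[[-4.000e-04  2.820e-01  9.594e-01]
 [-1.200e-03  9.594e-01 -2.820e-01]
 [-1.000e+00 -1.200e-03 -0.000e+00]]
['IKError', 'camera', 'camera_info', 'hand_in', 'read_state']
cam 415 ((504.76397705078125, 232.10816955566406), (79.33879852294922, 126.4557113647461), 69.0437240600586) [[431.5, 217.6999969482422], [549.5999755859375, 172.39999389648438], [578.0, 246.5], [459.8999938964844, 291.79998779296875]]
cradle 216 ((497.9886169433594, -331.19830322265625), (60.21572494506836, 69.84624481201172), 26.519855499267578) [[455.5, -313.3999938964844], [486.6000061035156, -375.8999938964844], [540.5, -349.0], [509.29998779296875, -286.5]]
cam 488 ((512.9505004882812, 242.8463592529297), (171.08319091796875, 144.39991760253906), 29.973880767822266) [[402.79998779296875, 262.70001220703125], [474.8999938964844, 137.60000610351562], [623.0999755859375, 223.0], [551.0, 348.1000061035156]]
cradle 234 ((487.90594482421875, -347.57635498046875), (76.51847076416016, 133.08433532714844), 19.872638702392578) [[429.29998779296875, -298.0], [474.5, -423.20001220703125], [546.5, -397.20001220703125], [501.29998779296875, -272.0]]
```

Cover: the dish on the cradle, top crop (138,128), about 59 mm wide with its top near 82 mm. The other dish on the table is clearly larger. Camera: the white one, whose base fits 85 x 75 mm. Cradle rectangle: 60 x 70 mm, centred at (498,-331), x axis at 26.5°.

First move: roll the jaws onto the cradle's x axis and travel to above it.

Emit:
send_rows(
  rows=[
    [[0,0,0],9.42],
    [[0,0,0],9.42],
    [[0,0,0],9.42],
    [[0,0,0],9.42],
    [[0,0,0],9.42],
  ],
  grip=1,
)

```text
t: 0.72
tool_pos: [155.0, 527.6, 244.8]
tcp_rot: [0.865, 1.391, -0.867]
ft_force: [-0.7, -1.1, 0.7]
finger_gap: 85.2
```

Emit:
send_rows(
  rows=[
    [[0,-0.0053,0.0616],0],
    [[0,-0.0053,0.0616],0],
    [[0,-0.0053,0.0616],0],
    [[0,-0.0053,0.0616],0],
    [[0,-0.0053,0.0616],0],
  ],
)

```text
t: 1.35
tool_pos: [269.0, 238.5, 245.1]
tcp_rot: [0.861, 1.393, -0.861]
ft_force: [1.1, -0.1, 0.6]
finger_gap: 84.9
```

Emit:
send_rows(
  rows=[
    [[0,-0.0053,0.0616],0],
    [[0,-0.0053,0.0616],0],
    [[0,-0.0053,0.0616],0],
    [[0,-0.0053,0.0616],0],
    [[0,-0.0053,0.0616],0],
  ],
)

```text
t: 1.98
tool_pos: [382.9, -49.3, 245.3]
tcp_rot: [0.862, 1.393, -0.862]
ft_force: [1.3, 2.1, 0.4]
finger_gap: 85.2
```

Emit:
send_rows(
  rows=[
    [[0,-0.0053,0.0616],0],
    [[0,-0.0053,0.0616],0],
    [[0,-0.0053,0.0616],0],
    [[0,-0.0053,0.0616],0],
    [[0,0,0],0],
  ],
)

```text
t: 2.6
tool_pos: [474.2, -280.3, 242.4]
tcp_rot: [0.865, 1.396, -0.865]
ft_force: [0.0, 1.1, 0.0]
finger_gap: 85.5
```

```bash
cat >> h.py <<'E'
from scipy.spatial.transform import Rotation as R
def go(P,az=None):
    s=bot.read_state();M=R.from_rotvec(s["tcp_rot"]).as_matrix()
    a=np.degrees(np.arctan2(M[1,1],M[0,1]))
    print("t",s["t"],"pos",s["tool_pos"].round(1),"az",a.round(2),"tilt",M[2,0].round(4),"F",s["ft_force"].round(1),"gap",s["finger_gap"].round(1))
    print("shift tool m",(M.T@(np.array(P)-s["tool_pos"])/1000).round(4),"roll",None if az is None else round(a-az,2))
E
python3 -c "
from h import *
go([495.3,-335,120],26.5)"
```

```text
Traceback (most recent call last):
  File "h.py", line 15, in go
    print("t",s["t"],"pos",s["tool_pos"].round(1),"az",a.round(2),"tilt",M[2,0].round(4),"F",s["ft_force"].round(1),"gap",s["finger_gap"].round(1))
                                                                                                                          ^^^^^^^^^^^^^^^^^^^^^
AttributeError: 'float' object has no attribute 'round'
```

```bash
sed -i 's/,s\["finger_gap"\].round(1)/,round(s["finger_gap"],1)/' h.py
python3 -c "
from h import *
go([495.3,-335,120],26.5)"
```

```text
t 2.6 pos [ 474.2 -280.3  242.4] az 26.32 tilt -1.0 F [0.  1.1 0. ] gap 85.5
shift tool m [ 0.1222 -0.005   0.0588] roll -0.18
```

Emit:
send_rows(
  rows=[
    [[0,-0.005,0.0588],0],
    [[0.0405,0,0],0],
    [[0.0405,0,0],0],
    [[0.0405,0,0],0],
    [[0,0,0],0],
  ],
)

```text
t: 3.22
tool_pos: [494.0, -330.2, 120.9]
tcp_rot: [0.862, 1.399, -0.862]
ft_force: [0.2, -0.5, 0.1]
finger_gap: 85.4
```

```bash
python3 -c "
from h import *
go([495.3,-335,71],26.5)
p,d=bot.camera('side');q=proj('side',[495,-335,75]).astype(int);print(q)
a=p[q[1]-70:q[1]+50,q[0]-80:q[0]+80];cv2.imwrite('pics/a1.png',cv2.resize(a,None,fx=4,fy=4,interpolation=2)[...,::-1])"
```

```text
t 3.225 pos [ 494.  -330.2  120.9] az 26.55 tilt -1.0 F [ 0.2 -0.5  0.1] gap 85.4
shift tool m [ 0.0499 -0.0008  0.0051] roll 0.05
[416 273]
```

View pics/a1.png

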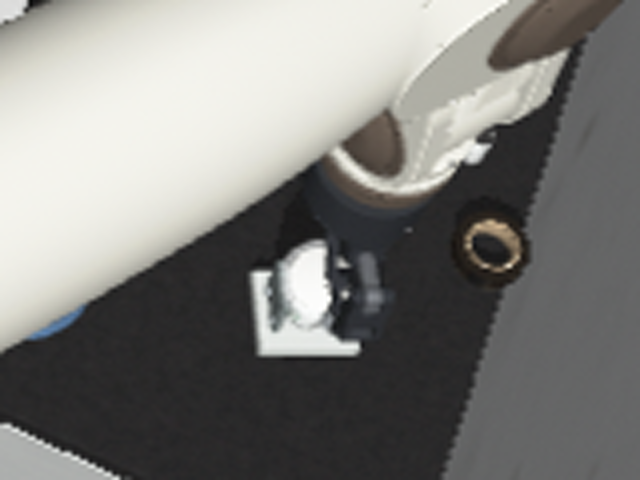

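The crop shows the open gripper above the dish (about (305,285)), with the right finger beside it at (365,295). Next I correct by 5 mm and descend.

Emit:
send_rows(
  rows=[
    [[0,-0.0008,0.0051],0],
    [[0.02,0,0],0],
    [[0.02,0,0],0],
    [[0.009,0,0],0],
    [[0,0,0],0],
  ],
)

```text
t: 3.9
tool_pos: [497.4, -337.1, 75.5]
tcp_rot: [0.862, 1.393, -0.862]
ft_force: [0.0, 0.2, -0.2]
finger_gap: 85.6
```

```bash
python3 -c "
from h import *
go([495.3,-335,71],26.5)"
```

```text
t 3.9 pos [ 497.4 -337.1   75.5] az 26.52 tilt -1.0 F [ 0.   0.2 -0.2] gap 85.6
shift tool m [ 0.0045 -0.001  -0.0028] roll 0.02
```

Emit:
send_rows(
  rows=[
    [[0,0,-0.002],0],
    [[0,0,0],0],
    [[0,0,0],0],
  ],
)

```text
t: 4.28
tool_pos: [496.4, -335.1, 75.3]
tcp_rot: [0.862, 1.393, -0.862]
ft_force: [-0.1, 0.0, -0.3]
finger_gap: 85.4
```

Emit:
send_rows(
  rows=[
    [[0,0,0],0],
    [[0,0,0],0],
  ],
)

```text
t: 4.53
tool_pos: [496.3, -335.1, 74.8]
tcp_rot: [0.862, 1.393, -0.862]
ft_force: [0.5, -0.4, 0.6]
finger_gap: 85.1
```

Emit:
send_rows(
  rows=[
    [[0.0043,-0.001,0],0],
    [[0,0,0],0],
  ],
)

```text
t: 4.78
tool_pos: [495.1, -335.4, 69.9]
tcp_rot: [0.862, 1.394, -0.862]
ft_force: [0.3, 0.7, -0.3]
finger_gap: 85.0
```

Emit:
send_rows(
  rows=[
    [[0,0,0],0],
    [[0,0,0],0],
    [[0,0,0],0],
    [[0,0,0],0],
    [[0,0,0],0],
  ],
  grip=0,
)

```text
t: 5.4
tool_pos: [495.5, -335.7, 71.3]
tcp_rot: [0.862, 1.392, -0.862]
ft_force: [-1.9, 0.7, 5.6]
finger_gap: 55.1
```

Emit:
send_rows(
  rows=[
    [[0,0,0],0],
    [[0,0,0],0],
  ],
)

```text
t: 5.65
tool_pos: [495.5, -335.7, 71.3]
tcp_rot: [0.862, 1.392, -0.862]
ft_force: [-0.5, 0.9, 5.5]
finger_gap: 55.0
```

Emit:
send_rows(
  rows=[
    [[-0.01,0,0],0],
    [[-0.03,0,0],0],
    [[-0.03,0,0],0],
    [[-0.01,0,0],0],
    [[0,0,0],0],
  ],
)

```text
t: 6.28
tool_pos: [495.6, -335.6, 150.7]
tcp_rot: [0.862, 1.393, -0.862]
ft_force: [-0.1, -0.7, -1.2]
finger_gap: 55.0
```

Emit:
send_rows(
  rows=[
    [[0,0.0104,-0.051],0],
    [[0,0.0104,-0.051],0],
    [[0,0.0104,-0.051],0],
    [[0,0.0104,-0.051],0],
    [[0,0,0],0],
  ],
)

```text
t: 6.9
tool_pos: [440.3, -131.8, 149.4]
tcp_rot: [0.859, 1.396, -0.859]
ft_force: [-0.1, -0.7, -0.8]
finger_gap: 55.3
```

Emit:
send_rows(
  rows=[
    [[0.03,0,0],0],
    [[0.03,0,0],0],
    [[0.01,0,0],0],
    [[0,0,0],0],
    [[0,0,0],0],
  ],
)

```text
t: 7.52
tool_pos: [442.0, -134.8, 81.4]
tcp_rot: [0.862, 1.392, -0.862]
ft_force: [0.1, 0.6, 0.1]
finger_gap: 55.1
```

```bash
python3 -c "
from h import *
go([441.9,-134.6,57],26.5)
o=[]
for n in('side','top'):
    p,d=bot.camera(n);np.savez(n+'1.npz',p=p,d=d);q=proj(n,[442,-134,70]).astype(int);print(q)
    a=p[q[1]-40:q[1]+40,q[0]-40:q[0]+40];o.append(cv2.resize(a,None,fx=5,fy=5,interpolation=2))
cv2.imwrite('pics/a2.png',np.hstack(o)[...,::-1])"
```

```text
t 7.525 pos [ 442.  -134.8   81.4] az 26.51 tilt -1.0 F [0.1 0.6 0.1] gap 55.1
shift tool m [ 0.0244 -0.0001 -0.0002] roll 0.01
[341 261]
[362 266]
```

View pics/a2.png

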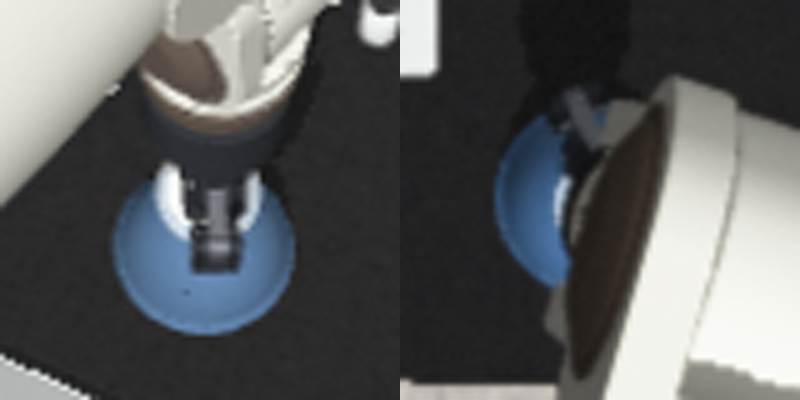

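Side crop: the dish's white rim shows at both sides of the finger, (165,195) and (255,195), above the dome. I'll measure its centre from the rim.

```bash
python3 -c "
from h import *
f=np.load('side1.npz');p=f['p'].astype(int);d=f['d'];w=cloud('side',d)
m=(p.min(-1)>120)&(abs(w[...,0]-442)<40)&(abs(w[...,1]+135)<45)&(w[...,2]>66)&(w[...,2]<105)
v,u=np.nonzero(m);print(m.sum(),u.min(),u.max(),v.min(),v.max());k=w[m];print(k.min(0),k.max(0),np.median(k[:,2]))
# jaw frame rel TCP
a=np.radians(26.5);Y=np.array([np.cos(a),np.sin(a)]);Z=np.array([np.sin(a),-np.cos(a)])
r=k[:,:2]-[442,-134.8];print('along jaw',(r@Y).min(),(r@Y).max(),'perp',(r@Z).min(),(r@Z).max())
print(p[m].mean(0))
"
```

```text
90 332 352 254 268
[ 411.46373329 -164.92327297   81.48583859] [ 459.45124    -107.51019245   95.96272066] 91.778834520857
along jaw -27.7230318016556 16.203080192481973 perp -28.63501149183685 27.362915004602755
[196.15555556 204.07777778 210.32222222]
```

Emit:
send_rows(
  rows=[
    [[0.01,0,0],0],
    [[0.01,0,0],0],
    [[0.004,0,0],0],
    [[0,0,0],0],
    [[0,0,0],0],
  ],
)

```text
t: 8.25
tool_pos: [441.6, -134.4, 56.7]
tcp_rot: [0.862, 1.393, -0.862]
ft_force: [0.1, 0.3, 0.2]
finger_gap: 55.1
```

Emit:
send_rows(
  rows=[
    [[0.001,0,0],0],
    [[0,0,0],0],
  ],
)

```text
t: 8.5
tool_pos: [441.5, -134.4, 55.5]
tcp_rot: [0.862, 1.393, -0.862]
ft_force: [0.5, 0.0, -0.8]
finger_gap: 55.0
```

Emit:
send_rows(
  rows=[
    [[0.001,0,0],0],
    [[0,0,0],0],
  ],
)

```text
t: 8.75
tool_pos: [441.6, -134.5, 55.1]
tcp_rot: [0.862, 1.393, -0.862]
ft_force: [-1.7, 0.7, 5.1]
finger_gap: 54.9
```

Emit:
send_rows(
  rows=[
    [[0,0,0],0],
    [[0,0,0],0],
    [[0,0,0],0],
    [[0,0,0],0],
  ],
  grip=0.75,
)

```text
t: 9.25
tool_pos: [441.5, -134.4, 54.4]
tcp_rot: [0.862, 1.393, -0.862]
ft_force: [-0.4, 1.1, -0.8]
finger_gap: 63.9
```

Emit:
send_rows(
  rows=[
    [[0,0,0],0],
    [[0,0,0],0],
    [[0,0,0],0],
    [[0,0,0],0],
  ],
  grip=1,
)

```text
t: 9.75
tool_pos: [441.5, -134.4, 54.5]
tcp_rot: [0.862, 1.393, -0.862]
ft_force: [0.3, -0.4, 0.1]
finger_gap: 85.7
```

Emit:
send_rows(
  rows=[
    [[-0.01,0,0],0],
    [[-0.03,0,0],0],
    [[-0.03,0,0],0],
    [[-0.03,0,0],0],
    [[0,0,0],0],
  ],
)

```text
t: 10.38
tool_pos: [442.6, -134.7, 157.4]
tcp_rot: [0.862, 1.389, -0.86]
ft_force: [0.0, 0.1, 0.2]
finger_gap: 85.6
```

Emit:
send_rows(
  rows=[
    [[0,-0.0104,0.051],0],
    [[0,-0.0104,0.051],0],
    [[0,-0.0104,0.051],0],
    [[0,-0.0104,0.0475],0],
    [[0,0,0],0],
  ],
)

```text
t: 11.0
tool_pos: [493.5, -334.8, 152.5]
tcp_rot: [0.864, 1.395, -0.864]
ft_force: [0.2, -0.2, 0.2]
finger_gap: 85.2
```

```bash
python3 -c "
from h import *
o=[]
go([498,-331.2,120],26.5)
for n in('side','top'):
    p,d=bot.camera(n);np.savez(n+'2.npz',p=p,d=d)
    w=cloud(n,d)
    m=(p.min(-1)>140)&(abs(w[...,0]-442)<50)&(abs(w[...,1]+135)<50)&(w[...,2]>45)&(w[...,2]<80)
    k=w[m]
    if len(k)>20:
        print(n,m.sum(),k.min(0),k.max(0),cv2.minEnclosingCircle(k[:,:2].astype(np.float32)))
        t=k[k[:,2]>np.median(k[:,2])-4];c=np.linalg.lstsq(np.c_[t[:,:2]-t[:,:2].mean(0),np.ones(len(t))],t[:,2],rcond=None)[0];print('slopes',c)
    for P in([442,-134,50],[498,-331,50]):
        q=proj(n,P).astype(int);a=p[q[1]-40:q[1]+40,q[0]-40:q[0]+40];o.append(cv2.resize(a,(390,290)) if 0 else cv2.resize(a,(290,290),interpolation=2))
cv2.imwrite('pics/a3.png',np.vstack([np.hstack(o[:2]),np.hstack(o[2:])])[...,::-1])"
```

```text
t 11.0 pos [ 493.5 -334.8  152.5] az 26.36 tilt -1.0 F [ 0.2 -0.2  0.2] gap 85.2
shift tool m [ 0.0325  0.0057 -0.0012] roll -0.14
top 393 [ 411.94203708 -162.37224965   58.15714117] [ 469.55276962 -106.67878915   72.01926525] ((440.55810546875, -134.32669067382812), 29.251834869384766)
slopes [3.19493563e-02 2.71834399e-03 6.47382724e+01]
```

View pics/a3.png

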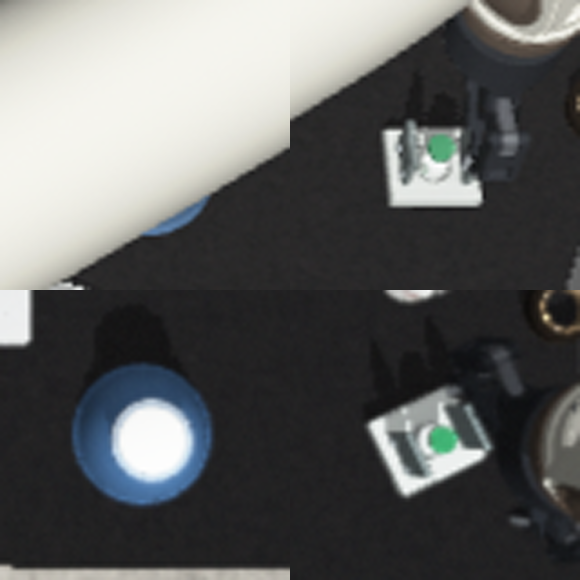

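Lower left: the dish sits on the dome. Measured with the top camera, its centre is 2 mm from the crown and level within noise. The right panels show the green cap between the walls. Next I measure the cap and the camera lens.

```bash
python3 -c "
from h import *
for n in('side','top'):
    f=np.load(n+'2.npz');p=f['p'].astype(int);w=cloud(n,f['d'])
    m=(p[...,1]>p[...,0]+40)&(p[...,1]>p[...,2]+20)&(abs(w[...,0]-498)<40)&(abs(w[...,1]+331)<40)
    k=w[m];k=k[k[:,2]>48];print(n,'cap',len(k),k.min(0).round(1),k.max(0).round(1),k.mean(0).round(1),cv2.minEnclosingCircle(k[:,:2].astype(np.float32)))
    f=np.load(n+'0.npz');p=f['p'].astype(int);w=cloud(n,f['d'])
    # ring light: bright white pixels on head
    m=(p.min(-1)>225)&(abs(w[...,0]-490)<50)&(abs(w[...,1]-240)<50)&(w[...,2]>45)
    k=w[m];print(n,'ring',len(k),k.mean(0).round(1))
    c,N=None,None
    u,s,vt=np.linalg.svd(k-k.mean(0),full_matrices=False);print('normal',vt[2].round(3),s.round(1))
    # lens: bluish px
    m=(p[...,2]>p[...,0]+15)&(p[...,2]<230)&(abs(w[...,0]-490)<50)&(abs(w[...,1]-240)<50)&(w[...,2]>45)
    k=w[m];v,u=np.nonzero(m);print(n,'lens',len(k),k.mean(0).round(1) if len(k) else 0,u.mean(),v.mean())
"
```

```text
side cap 41 [ 486.8 -343.1   50.6] [ 505.9 -323.7   59.5] [ 496.9 -333.3   54.8] ((496.791259765625, -333.8318176269531), 10.164557456970215)
side ring 92 [489.9 235.   79.9]
normal [-0.513  0.121  0.85 ] [128.5 121.6  45.3]
side lens 14 [489.6 238.6  82.3] 236.71428571428572 197.5
top cap 44 [ 489.9 -341.7   49.6] [ 505.9 -324.1   58.7] [ 497.8 -332.7   52.8] ((497.5142822265625, -332.99859619140625), 9.767070770263672)
top ring 134 [491.5 237.3  79.5]
normal [-0.485  0.13   0.865] [158.4 149.8  34.9]
top lens 29 [490.  239.   80.2] 218.58620689655172 246.44827586206895
```

Emit:
send_rows(
  rows=[
    [[0,0,0],0],
    [[0,0,0],0],
  ],
)

```text
t: 11.35
tool_pos: [493.9, -331.5, 154.9]
tcp_rot: [0.861, 1.393, -0.861]
ft_force: [0.2, -0.3, -0.1]
finger_gap: 85.7
```

```bash
python3 -c "
from h import *
go([497.4,-332.8,47],26.5)"
```

```text
t 11.35 pos [ 493.9 -331.5  154.9] az 26.59 tilt -1.0 F [ 0.2 -0.3 -0.1] gap 85.7
shift tool m [0.1079 0.0025 0.0027] roll 0.09
```

Emit:
send_rows(
  rows=[
    [[0,0.0025,0.0027],0],
    [[0.03,0,0],0],
    [[0.03,0,0],0],
    [[0,0,0],0],
    [[0,0,0],0],
  ],
)

```text
t: 11.98
tool_pos: [497.7, -333.8, 95.8]
tcp_rot: [0.861, 1.392, -0.861]
ft_force: [0.4, -0.6, -0.0]
finger_gap: 85.3
```

```bash
python3 -c "
from h import *
go([497.4,-332.8,47],26.5)"
```

```text
t 11.975 pos [ 497.7 -333.8   95.8] az 26.54 tilt -1.0 F [ 0.4 -0.6 -0. ] gap 85.3
shift tool m [ 0.0488  0.0001 -0.0011] roll 0.04
```

Emit:
send_rows(
  rows=[
    [[0.02,0,-0.001],0],
    [[0.02,0,0],0],
    [[0.0085,0,0],0],
    [[0,0,0],0],
    [[0,0,0],0],
  ],
)

```text
t: 12.6
tool_pos: [497.3, -333.1, 47.3]
tcp_rot: [0.862, 1.392, -0.862]
ft_force: [0.4, 0.3, 0.2]
finger_gap: 86.0
```

Emit:
send_rows(
  rows=[
    [[0,0,0],0],
    [[0,0,0],0],
    [[0,0,0],0],
    [[0,0,0],0],
    [[0,0,0],0],
  ],
  grip=0,
)

```text
t: 13.22
tool_pos: [497.0, -332.9, 46.3]
tcp_rot: [0.862, 1.393, -0.862]
ft_force: [-0.3, 0.7, 2.6]
finger_gap: 22.1
```

Emit:
send_rows(
  rows=[
    [[0,0,0],0],
    [[0,0,0],0],
    [[0,0,0],0],
    [[0,0,0],0],
    [[0,0,0],0],
  ],
)

```text
t: 13.85
tool_pos: [496.9, -332.9, 46.3]
tcp_rot: [0.862, 1.393, -0.862]
ft_force: [0.2, 0.2, 5.4]
finger_gap: 21.9
```

Emit:
send_rows(
  rows=[
    [[-0.015,0,0],0],
    [[-0.02,0,0],0],
    [[-0.015,0,0],0],
    [[0,0,0],0],
    [[0,0,0],0],
  ],
)

```text
t: 14.48
tool_pos: [496.6, -332.6, 95.4]
tcp_rot: [0.862, 1.394, -0.862]
ft_force: [-0.2, 0.4, 0.6]
finger_gap: 21.9
```

```bash
cat > look.py <<'E'
from h import *
import sys
s=bot.read_state();T=s["tool_pos"];go(T)
o=[]
for n in('side','top'):
    p,d=bot.camera(n);np.savez(n+'3.npz',p=p,d=d)
    q=proj(n,T).astype(int);a=p[q[1]-25:q[1]+25,q[0]-25:q[0]+25];o.append(cv2.resize(a,(390,390),interpolation=2))
    w=cloud(n,d);pp=p.astype(int)
    m=(pp[...,1]>pp[...,0]+30)&(pp[...,1]>pp[...,2]+15)&(np.linalg.norm(w-T,axis=-1)<60)
    v,u=np.nonzero(m);k=w[m]
    if len(k): print(n,'green',len(k),(u-q[0]).mean(),(v-q[1]).mean(),(k.mean(0)-T).round(1),(k.min(0)-T).round(1),(k.max(0)-T).round(1))
cv2.imwrite('pics/'+sys.argv[1]+'.png',np.hstack(o)[...,::-1])
E
python3 look.py a4
```

```text
t 14.475 pos [ 496.6 -332.6   95.4] az 26.53 tilt -1.0 F [-0.2  0.4  0.6] gap 21.9
shift tool m [0. 0. 0.] roll None
side green 6 -1.6666666666666667 0.16666666666666666 [-4.2  6.8  7.6] [-10.4   5.3   5.7] [-0.6  8.7  9.4]
top green 15 -0.6666666666666666 1.9333333333333333 [-3.3  7.2  9. ] [-8.6  1.2  3.6] [ 4.1 21.6 52.6]
```

View pics/a4.png

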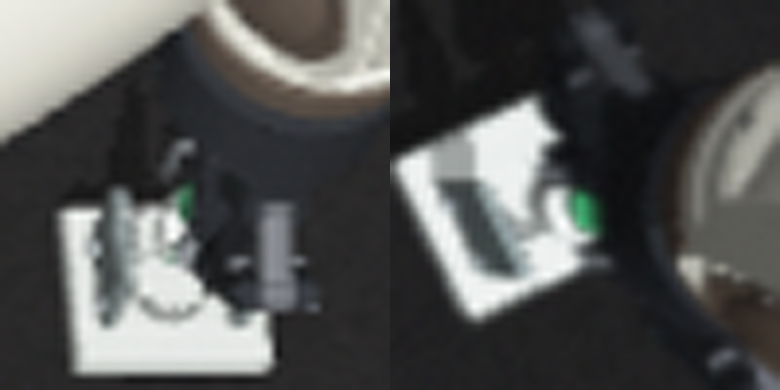

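The cap shows green at (185,205) in the left panel and (583,212) in the right. The vial hangs upright in the fingers and its cap top is 8–9 mm above the TCP, as planned.

The moves only roll about the vertical tool axis, so I must pivot the vial 30° in the hand. I'll push its lower end gently against the inner top edge of the cradle wall and watch the force.

Emit:
send_rows(
  rows=[
    [[0,0,-0.004],0],
    [[0,0,-0.004],0],
    [[0,0,0],0],
  ],
)

```text
t: 14.95
tool_pos: [493.1, -325.3, 96.0]
tcp_rot: [0.862, 1.394, -0.862]
ft_force: [0.5, -0.4, 0.5]
finger_gap: 21.7
```

Emit:
send_rows(
  rows=[
    [[0,0,-0.0015],0],
    [[0,0,-0.0015],0],
    [[0,0,0],0],
  ],
)

```text
t: 15.32
tool_pos: [492.3, -323.6, 96.5]
tcp_rot: [0.861, 1.391, -0.862]
ft_force: [1.9, -4.9, 1.0]
finger_gap: 21.6
```

Emit:
send_rows(
  rows=[
    [[0,0,-0.0015],0],
    [[0,0,0],0],
  ],
)

```text
t: 15.58
tool_pos: [491.9, -322.8, 96.8]
tcp_rot: [0.861, 1.39, -0.863]
ft_force: [2.2, -6.8, 1.5]
finger_gap: 21.6
```

Emit:
send_rows(
  rows=[
    [[0,0,-0.0015],0],
    [[0,0,-0.0015],0],
    [[0,0,0],0],
  ],
)

```text
t: 15.95
tool_pos: [491.0, -320.8, 97.6]
tcp_rot: [0.86, 1.388, -0.863]
ft_force: [2.7, -9.1, 5.3]
finger_gap: 21.7
```

Emit:
send_rows(
  rows=[
    [[0,0,-0.0015],0],
    [[0,0,-0.0015],0],
    [[0,0,0],0],
  ],
)

```text
t: 16.32
tool_pos: [490.2, -318.3, 98.1]
tcp_rot: [0.86, 1.386, -0.863]
ft_force: [5.2, -9.3, 6.4]
finger_gap: 21.8
```

Emit:
send_rows(
  rows=[
    [[0,0,-0.0015],0],
    [[0,0,-0.0015],0],
    [[0,0,0],0],
  ],
)

```text
t: 16.7
tool_pos: [489.0, -315.7, 98.4]
tcp_rot: [0.86, 1.386, -0.863]
ft_force: [4.5, -8.9, 7.6]
finger_gap: 21.7
```

```bash
python3 look.py a5
```

```text
t 16.7 pos [ 489.  -315.7   98.4] az 26.49 tilt -1.0 F [ 4.5 -8.9  7.6] gap 21.7
shift tool m [0. 0. 0.] roll None
side green 14 -3.5714285714285716 0.21428571428571427 [-4.9  9.1  2.2] [-21.1   5.  -33.1] [ 8.5 12.5 51.4]
top green 22 -2.090909090909091 2.090909090909091 [-4.   8.9  4.6] [-12.2  -2.9 -34.8] [ 3.9 20.7 53.3]
```

Emit:
send_rows(
  rows=[
    [[0,0,-0.0015],0],
    [[0,0,-0.0015],0],
    [[0,0,0],0],
  ],
)

```text
t: 17.18
tool_pos: [487.8, -312.8, 98.5]
tcp_rot: [0.86, 1.386, -0.862]
ft_force: [4.1, -9.7, 8.3]
finger_gap: 21.6
```

Emit:
send_rows(
  rows=[
    [[-0.01,0,0.001],0],
    [[-0.02,0,0.001],0],
    [[-0.03,0,0],0],
    [[-0.05,0,0],0],
    [[0,0,0],0],
  ],
)

```text
t: 17.8
tool_pos: [487.7, -313.0, 210.1]
tcp_rot: [0.861, 1.388, -0.861]
ft_force: [1.0, -0.8, -0.2]
finger_gap: 21.8
```

```bash
python3 look.py a5
```

```text
t 17.8 pos [ 487.7 -313.   210.1] az 26.53 tilt -1.0 F [ 1.  -0.8 -0.2] gap 21.8
shift tool m [0. 0. 0.] roll None
side green 16 -3.0 -0.5 [-3.9  8.1  4. ] [-10.    4.6  -7.5] [ 3.8 11.7 10.2]
top green 42 -1.9523809523809523 2.880952380952381 [-4.6  6.5  2. ] [-11.7  -0.1 -12.7] [ 4.2 13.8  5.4]
```

View pics/a5.png

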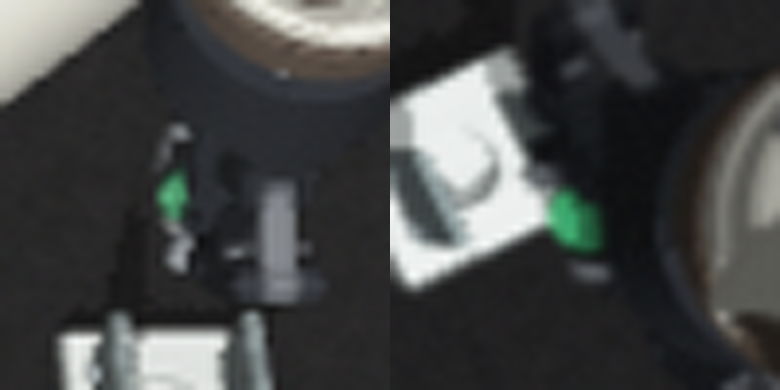

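The right panel shows the cap leaning out of the gripper at (575,220), but the gripper hides the body, so the tilt can't be read. I'll raise the vial nearer the side camera and turn the jaws to the final heading for a better view.

Emit:
send_rows(
  rows=[
    [[-0.06,0,0],-8.92],
    [[-0.06,0,0],-8.92],
    [[-0.06,0,0],-8.92],
    [[-0.06,0,0],-8.92],
    [[-0.06,0,0],-8.92],
  ],
)

```text
t: 18.52
tool_pos: [488.2, -313.4, 468.5]
tcp_rot: [0.32, 1.537, -0.326]
ft_force: [1.4, -0.5, 1.1]
finger_gap: 21.8
```

Emit:
send_rows(
  rows=[
    [[-0.05,0,0],0],
    [[0,0,0],0],
    [[0,0,0],0],
  ],
)

```text
t: 18.9
tool_pos: [479.8, -308.1, 493.8]
tcp_rot: [0.314, 1.511, -0.335]
ft_force: [-0.1, -0.0, 0.0]
finger_gap: 21.5
```

```bash
cat > look2.py <<'E'
from h import *
import sys
s=bot.read_state();T=s["tool_pos"];go(T)
n='side';p,d=bot.camera(n);np.savez('side4.npz',p=p,d=d,T=T,R=s["tcp_rot"])
q=proj(n,T).astype(int);print(q);h=40
a=p[q[1]-h:q[1]+h,q[0]-h:q[0]+h];cv2.imwrite('pics/'+sys.argv[1]+'.png',cv2.resize(a,(560,560),interpolation=2)[...,::-1])
E
python3 look2.py a6
```

```text
t 18.9 pos [ 479.8 -308.1  493.8] az 66.16 tilt -0.9993 F [-0.1 -0.   0. ] gap 21.5
shift tool m [0. 0. 0.] roll None
[438 197]
```

View pics/a6.png

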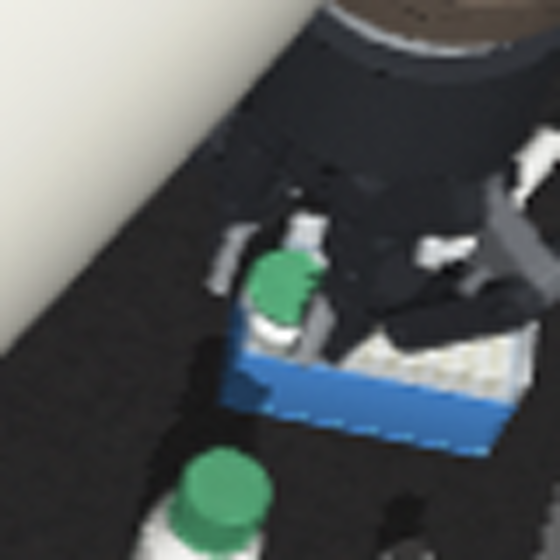

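```bash
cat > cap.py <<'E'
from h import *
f=np.load('side4.npz');p=f['p'].astype(int);w=cloud('side',f['d']);T=f['T'];M=R.from_rotvec(f['R']).as_matrix()
m=(p[...,1]>p[...,0]+30)&(p[...,1]>p[...,2]+15)&(np.linalg.norm(w-T,axis=-1)<45)
k=w[m];print('n',len(k))
r=(k-T)@M   # tool coords
print('tool-frame cap mean',r.mean(0).round(1),'min',r.min(0).round(1),'max',r.max(0).round(1))
# robust plane fit of bright (top-face) points
g=k.copy()
for _ in range(6):
    c=g.mean(0);n=np.linalg.svd(g-c)[2][2];n*=np.sign(n[2]);e=(k-c)@n;g=k[abs(e)<1.2]
print('plane pts',len(g),'normal world',n.round(3),'in tool',(M.T@n).round(3),'lean deg',np.degrees(np.arctan2(-(M.T@n)[2],-(M.T@n)[0])).round(1),'centre tool',((g.mean(0)-T)@M).round(1))
# model: cap cylinder fit : axis in tool x-z plane, angle th, point on axis
from scipy.optimize import least_squares
def res(q):
    th,x,y,z=q;a=np.array([-np.cos(th),0,-np.sin(th)]);d=r-[x,y,z]   # (x,y,z)=cap top centre
    t=d@a;rho=np.linalg.norm(d-np.outer(t,a),axis=1)
    ins=np.maximum(rho-10.5,0);top=np.abs(t);side=np.abs(rho-10.5)+np.maximum(t,0)
    return np.minimum(np.hypot(ins,top),np.hypot(side,np.maximum(-8-t,0)))
for t0 in(10,25,40):
    s=least_squares(res,[np.radians(t0),*r.mean(0)],loss='soft_l1',f_scale=1.0);print('cyl',np.degrees(s.x[0]).round(1),s.x[1:].round(1),'cost',round(s.cost,1))
# white body points just below cap
m2=(p.min(-1)>150)&(np.linalg.norm(w-T,axis=-1)<40);b=(w[m2]-T)@M;print('white',len(b));print(b[::4].round(1)[:14])
E
python3 cap.py
```

```text
n 87
tool-frame cap mean [-6.8 -0.5 -5.2] min [-12.4 -10.  -14.2] max [ 5.7 10.2  4. ]
plane pts 52 normal world [-0.353  0.264  0.898] in tool [-0.914  0.093 -0.396] lean deg 23.4 centre tool [-7.3 -2.1 -4.4]
cyl 19.6 [-7.8 -0.8 -4.1] cost 40.0
cyl 19.6 [-7.8 -0.8 -4.1] cost 40.0
cyl 19.6 [-7.8 -0.8 -4.1] cost 40.0
white 24
[[-12.4  -0.9   4. ]
 [  7.8  -0.3  -9.3]
 [  3.7  -5.3 -10.3]
 [  7.9  -5.7  -9.7]
 [ 19.3  -1.9  -8. ]
 [  9.1  -9.5  -7.8]]
```

Emit:
send_rows(
  rows=[
    [[0.05,0,0],0],
    [[0.05,0,0],0],
    [[0,0,0],0],
    [[0,0,0],0],
  ],
)

```text
t: 19.45
tool_pos: [484.7, -311.3, 428.7]
tcp_rot: [0.312, 1.505, -0.337]
ft_force: [-0.6, 1.8, 0.7]
finger_gap: 21.5
```

```bash
python3 look2.py a7; python3 cap.py
```

```text
t 19.45 pos [ 484.7 -311.3  428.7] az 66.16 tilt -0.999 F [-0.6  1.8  0.7] gap 21.5
shift tool m [0. 0. 0.] roll None
[434 211]
n 75
tool-frame cap mean [-6.9 -0.7 -5.3] min [-12.5 -10.  -13.3] max [4.8 9.5 5.1]
plane pts 47 normal world [-0.406  0.097  0.909] in tool [-0.925 -0.081 -0.371] lean deg 21.9 centre tool [-6.8 -1.1 -5.9]
cyl 24.5 [-7.1 -0.5 -5.8] cost 41.2
cyl 24.5 [-7.1 -0.5 -5.8] cost 41.2
cyl 24.5 [-7.1 -0.5 -5.8] cost 41.2
white 11
[[  8.3  -0.4 -10.6]
 [  6.   -6.6  -8.9]
 [ 13.1  -6.6  -7.1]]
```

The tool itself picked up about 2.5° of tilt at the reach limit. I'll average several frames here for a better axis estimate.

```bash
cat > cap2.py <<'E'
from h import *
from scipy.optimize import least_squares
import sys
n=sys.argv[1];N=int(sys.argv[2])
s=bot.read_state();T=s["tool_pos"];M=R.from_rotvec(s["tcp_rot"]).as_matrix();go(T);print('tool axes\n',M.round(3))
P=[]
for _ in range(N):
    p,d=bot.camera(n);p=p.astype(int);w=cloud(n,d)
    m=(p[...,1]>p[...,0]+30)&(p[...,1]>p[...,2]+15)&(np.linalg.norm(w-T,axis=-1)<40)
    m=cv2.erode(m.astype(np.uint8),np.ones((2,2)))>0
    P.append(w[m])
cam=np.array(bot.camera_info(n)["cam_to_world"])[:3,3]
k=np.vstack(P);r=(k-T)
def dist(q):
    a=q[:3]/np.linalg.norm(q[:3]);d=r-q[3:];t=d@a;rho=np.linalg.norm(d-np.outer(t,a),axis=1)
    top=np.hypot(np.maximum(rho-10.5,0),t);side=np.hypot(rho-10.5,np.maximum(t,0)+np.maximum(-8-t,0))
    return np.minimum(top,side)
best=min((least_squares(lambda q:np.append(dist(q),np.linalg.norm(q[:3])-1),[*a0,*r.mean(0)],loss='soft_l1',f_scale=.7) for a0 in([-.3,.1,.9],[-.5,.2,.85],[-.2,.3,.9],[-.6,0,.8])),key=lambda s:s.cost)
a=best.x[:3]/np.linalg.norm(best.x[:3])
des=np.array([-.475,.155,.866])
print('pts',len(k),'axis world',a.round(3),'tilt',np.degrees(np.arccos(a[2])).round(1),'az',np.degrees(np.arctan2(a[1],a[0])).round(1),'cost/pt',best.cost/len(k))
at=M.T@a;print('axis tool',at.round(3),'in-hand lean',np.degrees(np.arctan2(-at[2],-at[0])).round(1),'off-plane',np.degrees(np.arcsin(at[1])).round(1))
print('captop rel T world',best.x[3:].round(1),'tool',(M.T@best.x[3:]).round(1))
mid=best.x[3:]-24*a;print('vial mid rel T',mid.round(1),'tool',(M.T@mid).round(1),'angle to wanted',np.degrees(np.arccos(a@des)).round(1))
E
python3 cap2.py side 6
```

```text
t 19.5 pos [ 485.1 -311.6  429.5] az 66.15 tilt -0.9989 F [-0.6  0.5  1.2] gap 22.0
shift tool m [0. 0. 0.] roll None
tool axes
 [[ 0.039  0.404  0.914]
 [-0.025  0.915 -0.404]
 [-0.999 -0.007  0.045]]
pts 350 axis world [-0.282  0.096  0.955] tilt 17.3 az 161.3 cost/pt 0.525974965365601
axis tool [-0.967 -0.033 -0.253] in-hand lean 14.6 off-plane -1.9
captop rel T world [-3.8 -2.   7.2] tool [-7.3 -3.4 -2.3]
vial mid rel T [  3.   -4.3 -15.7] tool [15.9 -2.6  3.7] angle to wanted 12.7
```

Run:
```python
from h import *
T=bot.read_state()["tool_pos"];A=None
for _ in range(8):
    p,_d=bot.camera('side');A=p.astype(float) if A is None else A+p
A/=8;q=proj('side',T);np.save('avg.npy',A)
x,y=int(q[0])-22,int(q[1])-18;print(q,x,y)
a=cv2.resize(A[y:y+36,x:x+36].astype(np.uint8),(576,576),interpolation=cv2.INTER_CUBIC)[...,::-1].copy()
# overlay predicted cap top / bottom circles for lean 20,25,30 about TCP-based pivot not drawn; grid every 4px
for i in range(0,36,4):cv2.putText(a,str(x+i),(i*16,10),0,.35,(255,255,0));cv2.putText(a,str(y+i),(0,i*16+8),0,.35,(255,255,0))
cv2.imwrite('pics/a8.png',a)
```

```text
[434.08128599 212.31494819] 412 194
```

View pics/a8.png

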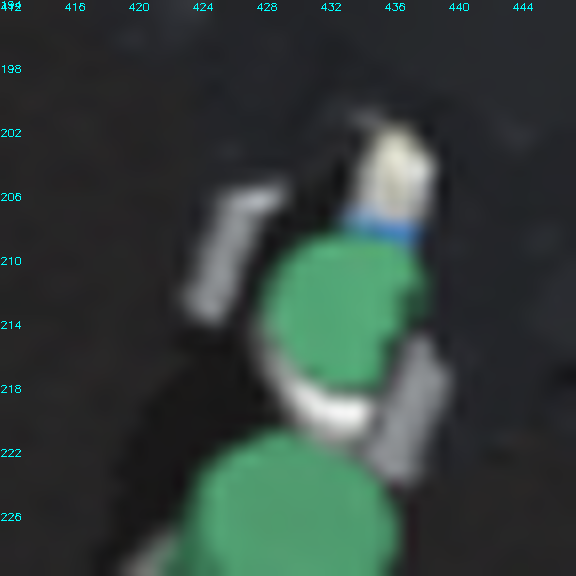

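The enlarged view looks almost straight down the vial. The cap disc is centred at about (433.4,213.4), and the body crescent is below it, with the bottom circle centred at about (434,215.6). The 3D axis follows from these two points.

```bash
cat > ax.py <<'E'
from h import *
def axis(n,cap,bot_,depth):
    i=bot.camera_info(n);C=np.array(i["cam_to_world"])
    ray=lambda p:C[:3,:3]@np.array([(p[0]-i["cx"])/i["fx"],(p[1]-i["cy"])/i["fy"],1])
    A=C[:3,3]+ray(cap)*depth;r=ray(bot_);o=C[:3,3]
    # |o+r t - A|=48, farther root
    b=r@(o-A);c=(o-A)@(o-A)-48**2;t=(-b+np.sqrt(b*b-(r@r)*c))/(r@r);B=o+r*t
    return A,B,(A-B)/48
if __name__=="__main__":
    s=bot.read_state();T=s["tool_pos"];M=R.from_rotvec(s["tcp_rot"]).as_matrix()
    i=bot.camera_info('side');dep=(np.linalg.inv(i["cam_to_world"])@np.append(T+[0,0,8],1))[2]
    for cap,bo in(((433.4,213.4),(434,215.6)),((433.2,213.3),(433.6,215.4)),((433.4,213.4),(434.3,216.0)),((433.6,213.4),(433.4,215.2))):
        A,B,a=axis('side',cap,bo,dep)
        print(a.round(3),'tilt',np.degrees(np.arccos(a[2])).round(1),'az',np.degrees(np.arctan2(a[1],a[0])).round(1),'tool',(M.T@a).round(3),'lean',np.degrees(np.arctan2(-(M.T@a)[2],-(M.T@a)[0])).round(1),'captop tool',(M.T@(A-T)).round(1))
E
python3 ax.py
```

```text
[-0.446  0.081  0.891] tilt 26.9 az 169.8 tool [-0.907 -0.112 -0.405] lean 24.1 captop tool [-5.5 -1.8 -4.6]
[-0.447  0.07   0.892] tilt 26.9 az 171.1 tool [-0.907 -0.122 -0.402] lean 23.9 captop tool [-5.6 -1.4 -4.8]
[-0.434  0.099  0.895] tilt 26.5 az 167.1 tool [-0.911 -0.09  -0.402] lean 23.8 captop tool [-5.5 -1.8 -4.6]
[-0.45   0.042  0.892] tilt 26.9 az 174.6 tool [-0.907 -0.149 -0.394] lean 23.5 captop tool [-5.5 -2.1 -4.3]
```

Measured result: world tilt is about 27°, of which in-hand lean is about 24° and tool tilt 2.6°. I want 30°, so I'll go back to the wall for a small second push of about 3.5°.

Emit:
send_rows(
  rows=[
    [[0,0,0],7.92],
    [[0,0,0],7.92],
    [[0,0,0],7.92],
    [[0,0,0],7.92],
    [[0,0,0],7.92],
  ],
)

```text
t: 20.82
tool_pos: [484.8, -311.4, 425.4]
tcp_rot: [0.859, 1.352, -0.86]
ft_force: [0.1, -0.8, -0.7]
finger_gap: 22.0
```

Emit:
send_rows(
  rows=[
    [[0.05,0,0],0],
    [[0.05,0,0],0],
    [[0.05,0,0],0],
    [[0.05,0,0],0],
    [[0,0,0],0],
  ],
)

```text
t: 21.45
tool_pos: [489.8, -314.6, 221.6]
tcp_rot: [0.857, 1.361, -0.858]
ft_force: [0.1, 0.3, 1.3]
finger_gap: 21.9
```

Emit:
send_rows(
  rows=[
    [[0.03,0,0],0],
    [[0,0,0],0],
    [[0,0,0],0],
  ],
)

```text
t: 21.82
tool_pos: [493.1, -316.7, 198.3]
tcp_rot: [0.855, 1.35, -0.856]
ft_force: [0.1, -0.2, 0.2]
finger_gap: 21.6
```

```bash
python3 -c "
from h import *
go([490,-315.1,140],26.5);go([490,-315.1,98.5],26.5)"
```

```text
t 21.825 pos [ 493.1 -316.7  198.3] az 26.59 tilt -0.9991 F [ 0.1 -0.2  0.2] gap 21.6
shift tool m [ 0.0581 -0.0033 -0.0049] roll 0.09
t 21.825 pos [ 493.1 -316.7  198.3] az 26.59 tilt -0.9991 F [ 0.1 -0.2  0.2] gap 21.6
shift tool m [ 0.0996 -0.0042 -0.0064] roll 0.09
```

Emit:
send_rows(
  rows=[
    [[0,-0.0033,-0.0045],0],
    [[0.03,0,0],0],
    [[0.028,0,0],0],
    [[0,0,0],0],
    [[0,0,0],0],
  ],
)

```text
t: 22.45
tool_pos: [489.7, -315.2, 139.2]
tcp_rot: [0.855, 1.351, -0.857]
ft_force: [-0.3, -0.3, 0.6]
finger_gap: 21.8
```

```bash
python3 -c "
from h import *
go([490,-315.1,98.5],26.5)"
```

```text
t 22.45 pos [ 489.7 -315.2  139.2] az 26.59 tilt -0.9991 F [-0.3 -0.3  0.6] gap 21.8
shift tool m [ 0.0407 -0.0006 -0.0015] roll 0.09
```

Emit:
send_rows(
  rows=[
    [[0.015,-0.0006,-0.0012],0],
    [[0.015,0,0],0],
    [[0.0105,0,0],0],
    [[0,0,0],0],
    [[0,0,0],0],
  ],
)

```text
t: 23.08
tool_pos: [489.7, -315.0, 97.1]
tcp_rot: [0.856, 1.353, -0.857]
ft_force: [-0.1, 0.1, 0.8]
finger_gap: 21.9
```

Emit:
send_rows(
  rows=[
    [[0,0,-0.002],0],
    [[0,0,-0.002],0],
    [[0,0,0],0],
  ],
)

```text
t: 23.45
tool_pos: [488.6, -312.5, 97.8]
tcp_rot: [0.854, 1.35, -0.858]
ft_force: [2.8, -5.5, 0.3]
finger_gap: 21.7
```

Emit:
send_rows(
  rows=[
    [[0,0,-0.0015],0],
    [[0,0,0],0],
  ],
)

```text
t: 23.7
tool_pos: [488.3, -311.7, 98.0]
tcp_rot: [0.854, 1.348, -0.858]
ft_force: [3.6, -7.9, 0.2]
finger_gap: 21.5
```

```bash
python3 -c "
from h import *
go([487.4,-310,98.5],26.5)"
```

```text
t 23.7 pos [ 488.3 -311.7   98. ] az 26.55 tilt -0.999 F [ 3.6 -7.9  0.2] gap 21.5
shift tool m [-0.0006 -0.     -0.0019] roll 0.05
```

Emit:
send_rows(
  rows=[
    [[0,0,-0.0012],0],
    [[0,0,-0.0012],0],
    [[0,0,0],0],
  ],
)

```text
t: 24.08
tool_pos: [487.4, -309.7, 98.2]
tcp_rot: [0.854, 1.348, -0.858]
ft_force: [3.7, -8.0, 0.8]
finger_gap: 22.0
```

```bash
python3 -c "
from h import *
go([498,-331.2,98.5],26.5)"
```

```text
t 24.075 pos [ 487.4 -309.7   98.2] az 26.55 tilt -0.999 F [ 3.7 -8.   0.8] gap 22.0
shift tool m [ 0.0007 -0.0001  0.024 ] roll 0.05
```

Emit:
send_rows(
  rows=[
    [[-0.01,0,0.001],0],
    [[-0.03,0,0.001],0],
    [[-0.05,0,0],0],
    [[-0.05,0,0],0],
    [[-0.04,0,0],0],
  ],
)

```text
t: 24.7
tool_pos: [480.8, -305.5, 279.2]
tcp_rot: [0.856, 1.352, -0.856]
ft_force: [0.4, 0.0, -0.5]
finger_gap: 21.7
```

```bash
python3 -c "
from h import *
go([435,-250,280],26.5);go([441,255,280],72)"
```

```text
t 24.7 pos [ 480.8 -305.5  279.2] az 26.6 tilt -0.9992 F [ 0.4  0.  -0.5] gap 21.7
shift tool m [-0.0036 -0.0161 -0.0701] roll 0.1
t 24.7 pos [ 480.8 -305.5  279.2] az 26.6 tilt -0.9992 F [ 0.4  0.  -0.5] gap 21.7
shift tool m [-0.0143  0.2153 -0.5188] roll -45.4
```

Emit:
send_rows(
  rows=[
    [[-0.0018,-0.008,-0.035],0],
    [[-0.0018,-0.008,-0.035],0],
    [[-0.0012,0.0257,-0.0499],0],
    [[-0.0012,0.0257,-0.0499],0],
    [[-0.0012,0.0257,-0.0499],0],
  ],
)

```text
t: 25.32
tool_pos: [436.6, -80.2, 278.0]
tcp_rot: [0.856, 1.353, -0.857]
ft_force: [1.1, -0.1, -0.3]
finger_gap: 22.0
```

Emit:
send_rows(
  rows=[
    [[-0.0012,0.0257,-0.0499],0],
    [[-0.0012,0.0257,-0.0499],0],
    [[-0.0012,0.0257,-0.0499],0],
    [[-0.0012,0.0257,-0.0499],0],
    [[-0.0012,0.0257,-0.0499],0],
  ],
)

```text
t: 25.95
tool_pos: [439.8, 200.6, 278.2]
tcp_rot: [0.856, 1.353, -0.856]
ft_force: [0.9, -0.1, -1.3]
finger_gap: 21.9
```

Emit:
send_rows(
  rows=[
    [[-0.0012,0.0257,-0.0499],0],
    [[0,0,0],-9.1],
    [[0,0,0],-9.1],
    [[0,0,0],-9.1],
    [[0,0,0],-9.1],
  ],
)

```text
t: 26.58
tool_pos: [440.7, 254.9, 278.0]
tcp_rot: [0.353, 1.503, -0.374]
ft_force: [0.2, 0.2, -1.0]
finger_gap: 21.9
```

Emit:
send_rows(
  rows=[
    [[0,0,0],-9.1],
    [[0,0,0],0],
    [[0,0,0],0],
  ],
)

```text
t: 26.95
tool_pos: [441.0, 254.8, 277.9]
tcp_rot: [0.235, 1.52, -0.259]
ft_force: [-0.5, -0.3, -0.1]
finger_gap: 21.5
```

```bash
python3 -c "
from h import *
go([441,255.2,220],72);go([441,255.2,173.7],72)
print(R.from_rotvec(bot.read_state()['tcp_rot']).as_matrix().round(3))"
```

```text
t 26.95 pos [441.  254.8 277.9] az 71.86 tilt -0.9992 F [-0.5 -0.3 -0.1] gap 21.5
shift tool m [ 0.0578  0.0009 -0.0023] roll -0.14
t 26.95 pos [441.  254.8 277.9] az 71.86 tilt -0.9992 F [-0.5 -0.3 -0.1] gap 21.5
shift tool m [ 0.1041  0.0014 -0.0041] roll -0.14
[[ 0.033  0.311  0.95 ]
 [-0.021  0.95  -0.311]
 [-0.999 -0.01   0.038]]
```

Emit:
send_rows(
  rows=[
    [[0.03,0.0007,-0.002],0],
    [[0.03,0.0007,-0.002],0],
    [[0.03,0,0],0],
    [[0.014,0,0],0],
    [[0,0,0],0],
  ],
)

```text
t: 27.58
tool_pos: [441.0, 255.0, 173.3]
tcp_rot: [0.232, 1.521, -0.258]
ft_force: [0.6, 0.1, -0.6]
finger_gap: 21.8
```

Run:
```python
from h import *
T=bot.read_state()["tool_pos"];go([441,255.2,173.7],72);o=[]
for n in('side','top'):
    A=0
    for _ in range(4):
        p,d=bot.camera(n);A=A+p.astype(float)
    A/=4;q=proj(n,T);x,y=int(q[0])-20,int(q[1])-20;print(n,q.round(1),'orig',x,y)
    a=cv2.resize(A[y:y+40,x:x+40].astype(np.uint8),(400,400),interpolation=cv2.INTER_CUBIC)[...,::-1].copy()
    for i in range(0,40,5):cv2.putText(a,str(x+i),(i*10,8),0,.3,(255,255,0));cv2.putText(a,str(y+i),(0,i*10+8),0,.3,(255,255,0))
    o.append(a)
    w=cloud(n,d);k=w[(p[...,2].astype(int)>p[...,0]+30)&(w[...,2]>10)]
    f=p.min(-1)>140;m=f&(abs(w[...,0]-441)<45)&(abs(w[...,1]+134)<45)&(w[...,2]>45);print('dish',m.sum(),cv2.minEnclosingCircle(w[m][:,:2].astype(np.float32)) if m.sum()>9 else '',np.median(w[m][:,2]) if m.sum() else '')
cv2.imwrite('pics/a9.png',np.hstack(o))
```

```text
t 27.575 pos [441.  255.  173.3] az 71.99 tilt -0.9992 F [ 0.6  0.1 -0.6] gap 21.8
shift tool m [-0.0005  0.0002 -0.0001] roll -0.01
side [216.8 192.5] orig 196 172
dish 323 ((439.2630310058594, -135.72447204589844), 29.567203521728516) 65.73248020272922
top [201.2 267.9] orig 181 247
dish 394 ((440.4859313964844, -134.54452514648438), 29.252565383911133) 64.49006362752118
```

View pics/a9.png

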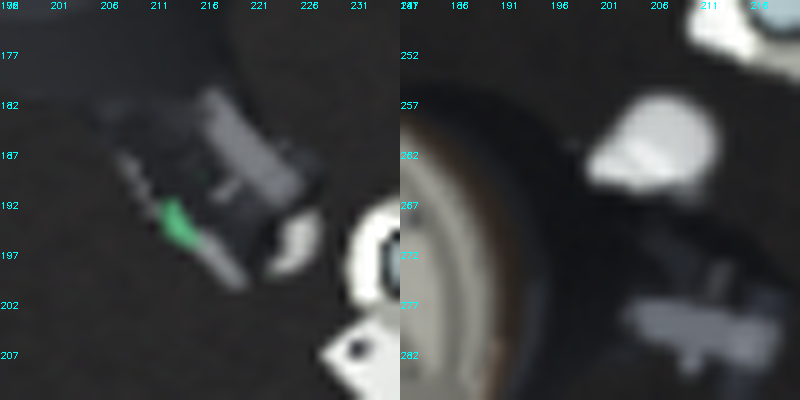

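In the top panel the vial's bottom end points toward the camera head, with its disc centred at about (207.5,261). In the side panel the cap edge is at (213.5,194) and the bottom end at (227,196). I'll compare the model outline for several leans with these edges.

```bash
cat > sil.py <<'E'
from h import *
s=bot.read_state();T=s["tool_pos"];M=R.from_rotvec(s["tcp_rot"]).as_matrix()
obs={}
for n in('side','top'):
    A=sum(bot.camera(n)[0].astype(float) for _ in range(6))/6;g=A.min(-1)
    q=proj(n,T).astype(int)
    roi=(slice(q[1]-2,q[1]+12),slice(q[0]+4,q[0]+14)) if n=='side' else (slice(q[1]-14,q[1]+4),slice(q[0]-4,q[0]+13))
    m=np.zeros(g.shape,np.uint8);m[roi]=(g[roi]>95)
    c,l,st,ce=cv2.connectedComponentsWithStats(m);i=1+np.argmax(st[1:,4]);v,u=np.nonzero(l==i)
    obs[n]=(u.min()-.5,u.max()+.5,v.min()-.5,v.max()+.5);print(n,'obs u,v range',obs[n],'centroid',ce[i].round(1))
ph=np.linspace(0,6.283,60)
for lean in(22,25,28,31,34):
  th=np.radians(lean);hp=38;a=M@np.array([-np.cos(th),0,-np.sin(th)]);e1=M[:,1];e2=np.cross(a,e1)
  for dz in(0,):
    Pv=T+M@np.array([2,0,dz]);B=Pv-hp*a;mid=B+24*a
    row=[]
    for n in('side','top'):
        pts=np.array([proj(n,B+h*a+12.5*(np.cos(f)*e1+np.sin(f)*e2)) for h in(0,) for f in ph])
        row.append((pts[:,0].min().round(1),pts[:,0].max().round(1),pts[:,1].min().round(1),pts[:,1].max().round(1)))
    print(lean,row,'tilt',np.degrees(np.arccos(a[2])).round(1),'az',np.degrees(np.arctan2(a[1],a[0])).round(1),'mid',mid.round(1))
E
python3 sil.py
```

```text
side obs u,v range (np.float64(222.5), np.float64(227.5), np.float64(192.5), np.float64(198.5)) centroid [225.4 195.6]
top obs u,v range (np.float64(199.5), np.float64(212.5), np.float64(256.5), np.float64(265.5)) centroid [206.5 261.4]
22 [(np.float64(220.0), np.float64(227.7), np.float64(191.2), np.float64(199.6)), (np.float64(202.8), np.float64(212.7), np.float64(255.9), np.float64(265.3))] tilt 24.2 az 160.8 mid [447.  253.4 159.4]
25 [(np.float64(220.5), np.float64(228.0), np.float64(190.6), np.float64(199.1)), (np.float64(202.9), np.float64(212.8), np.float64(255.3), np.float64(264.5))] tilt 27.2 az 161.0 mid [447.6 253.2 159.7]
28 [(np.float64(221.0), np.float64(228.3), np.float64(190.0), np.float64(198.6)), (np.float64(203.1), np.float64(213.0), np.float64(254.7), np.float64(263.7))] tilt 30.2 az 161.1 mid [448.2 253.  160. ]
31 [(np.float64(221.5), np.float64(228.6), np.float64(189.5), np.float64(198.0)), (np.float64(203.2), np.float64(213.1), np.float64(254.2), np.float64(262.9))] tilt 33.2 az 161.2 mid [448.8 252.8 160.4]
34 [(np.float64(221.9), np.float64(228.9), np.float64(188.9), np.float64(197.5)), (np.float64(203.4), np.float64(213.2), np.float64(253.7), np.float64(262.1))] tilt 36.2 az 161.3 mid [449.4 252.6 160.8]
```

The absolute fit is ambiguous (lean 22–30°) because of calibration error. I'll take a relative cap-versus-bottom measurement: raise the vial and turn it so the side camera looks nearly down its axis, as before.

Emit:
send_rows(
  rows=[
    [[-0.04,0,0],-10],
    [[-0.04,0,0],-10],
    [[-0.04,0,0],-10],
    [[-0.04,0,0],-10],
    [[-0.04,0,0],-10],
  ],
)

```text
t: 29.2
tool_pos: [434.5, 259.4, 374.8]
tcp_rot: [-0.465, 1.498, 0.418]
ft_force: [0.7, 0.3, -0.7]
finger_gap: 21.9
```

Emit:
send_rows(
  rows=[
    [[0,0,0],-10],
    [[0,0,0],-10],
    [[0,0,0],0],
    [[0,0,0],0],
  ],
)

```text
t: 29.7
tool_pos: [434.7, 259.4, 373.4]
tcp_rot: [-0.731, 1.432, 0.677]
ft_force: [0.2, 0.1, 0.3]
finger_gap: 21.7
```

Run:
```python
from h import *
s=bot.read_state();T=s["tool_pos"];M=R.from_rotvec(s["tcp_rot"]).as_matrix();go(T);print(M.round(3));n='side'
A=sum(bot.camera(n)[0].astype(float) for _ in range(8))/8;q=proj(n,T);np.savez('hi.npz',A=A,T=T,M=M)
x,y=int(q[0])-18,int(q[1])-14;print(q.round(1),x,y)
a=cv2.resize(A[y:y+36,x:x+36].astype(np.uint8),(576,576),interpolation=cv2.INTER_CUBIC)[...,::-1].copy()
for i in range(0,36,4):cv2.putText(a,str(x+i),(i*16,10),0,.35,(255,255,0));cv2.putText(a,str(y+i),(0,i*16+8),0,.35,(255,255,0))
cv2.imwrite('pics/b1.png',a)
g=(A[...,1]>A[...,0]+30)&(A[...,1]>A[...,2]+15);wt=A.min(-1)>110
for v in range(y,y+36):print(v,''.join('G' if g[v,u] else '#' if wt[v,u] else '+' if A[v,u].min()>70 else '.' for u in range(x,x+36)))
```

```text
t 29.7 pos [434.7 259.4 373.4] az 141.84 tilt -0.9992 F [0.2 0.1 0.3] gap 21.7
shift tool m [0. 0. 0.] roll None
[[ 0.033 -0.786  0.618]
 [-0.021  0.617  0.786]
 [-0.999 -0.039  0.004]]
[195.3 150.9] 177 136
136 .................................###
137 .................................###
138 .................................###
139 ...........######...............####
140 .........#########..............####
141 ##......###########............#####
142 ###.....############.......#########
143 ###.....############......##########
144 .........############.....##########
145 ..........###########......#########
146 ..........###########+##+..#########
147 ...........#######G###+##...########
148 ...........#####GGGGGG+##...########
149 ............###GGGGGGGG+##..########
150 ...........+.##GGGGGGGG+##+..#######
151 ..........+#+##GGGGGGGG++##..#######
152 ..........+##..GGGGGGGG+############
153 ..........+##+.GGGGGGGG##+##########
154 ...........+##..GGGGGG##############
155 ............+#++#GGGG+###+##########
156 ............+##+########+###########
157 .............+#+########+###########
158 .............+##++#####++..#########
159 ..............+#.+####++.....#######
160 ....................+..........+####
161 ..................................##
162 ....................................
163 ....................................
164 ....................................
165 ....................................
166 ....................................
167 ....................................
168 ....................................
169 ....................................
170 ....................................
171 ....................................
```

Run:
```python
from h import *
f=np.load('hi.npz');A,T,M=f['A'],f['T'],f['M'];n='side'
# subpixel profile along columns 194..198: greenness and brightness
for v in range(145,163):print(v,A[v,193:200].mean(0).round(0),(A[v,193:200,1]-A[v,193:200,0]).mean().round(0))
ph=np.linspace(0,6.283,120)
for lean in(18,21,24,27,30,33):
    th=np.radians(lean);a=M@np.array([-np.cos(th),0,-np.sin(th)]);e1=M[:,1];e2=np.cross(a,e1)
    Pv=T+M@np.array([2,0,0]);B=Pv-38*a
    C=lambda h,r:np.array([proj(n,B+h*a+r*(np.cos(p)*e1+np.sin(p)*e2)) for p in ph])
    t,r,s,b=C(48,10.5),C(40,10.5),C(40,12.5),C(0,12.5)
    print(lean,'tilt',np.degrees(np.arccos(a[2])).round(1),'capV',t[:,1].min().round(2),max(t[:,1].max(),r[:,1].max()).round(2),'capU',t[:,0].min().round(1),t[:,0].max().round(1),'shoulder vmax',s[:,1].max().round(2),'bottom vmax',b[:,1].max().round(2),'at u',b[b[:,1].argmax(),0].round(1),'bot-capTop',(b[:,1].max()-t[:,1].min()).round(2),'bot-capLow',(b[:,1].max()-max(t[:,1].max(),r[:,1].max())).round(2),'bot u c',proj(n,B).round(1),'top c',proj(n,B+48*a).round(1))
```

```text
145 [148. 150. 150.] 1.0
146 [164. 166. 166.] 2.0
147 [146. 155. 150.] 9.0
148 [ 78. 137. 104.] 59.0
149 [ 75. 147. 105.] 72.0
150 [ 77. 151. 109.] 75.0
151 [ 83. 164. 117.] 80.0
152 [ 83. 163. 117.] 80.0
153 [ 84. 166. 118.] 81.0
154 [ 94. 163. 123.] 69.0
155 [114. 153. 130.] 40.0
156 [199. 206. 202.] 8.0
157 [205. 207. 206.] 2.0
158 [129. 132. 130.] 2.0
159 [111. 112. 110.] 1.0
160 [52. 53. 53.] 0.0
161 [38. 37. 38.] -0.0
162 [38. 37. 38.] -0.0
18 tilt 18.3 capV 145.86 155.27 capU 190.2 199.2 shoulder vmax 156.06 bottom vmax 161.19 at u 198.4 bot-capTop 15.33 bot-capLow 5.93 bot u c [198.5 156.4] top c [194.7 150. ]
21 tilt 21.3 capV 145.99 155.37 capU 190.3 199.3 shoulder vmax 156.17 bottom vmax 160.56 at u 198.1 bot-capTop 14.57 bot-capLow 5.19 bot u c [198.2 155.7] top c [194.8 150.2]
24 tilt 24.3 capV 146.12 155.46 capU 190.4 199.4 shoulder vmax 156.27 bottom vmax 159.91 at u 197.8 bot-capTop 13.78 bot-capLow 4.45 bot u c [197.8 155. ] top c [194.9 150.4]
27 tilt 27.3 capV 146.27 155.54 capU 190.5 199.5 shoulder vmax 156.36 bottom vmax 159.24 at u 197.5 bot-capTop 12.96 bot-capLow 3.7 bot u c [197.5 154.3] top c [195.  150.6]
30 tilt 30.3 capV 146.43 155.61 capU 190.5 199.6 shoulder vmax 156.44 bottom vmax 158.55 at u 197.2 bot-capTop 12.11 bot-capLow 2.93 bot u c [197.2 153.6] top c [195.1 150.8]
33 tilt 33.3 capV 146.61 155.68 capU 190.6 199.7 shoulder vmax 156.51 bottom vmax 157.84 at u 196.9 bot-capTop 11.23 bot-capLow 2.16 bot u c [196.9 152.8] top c [195.2 151. ]
```

View pics/b1.png

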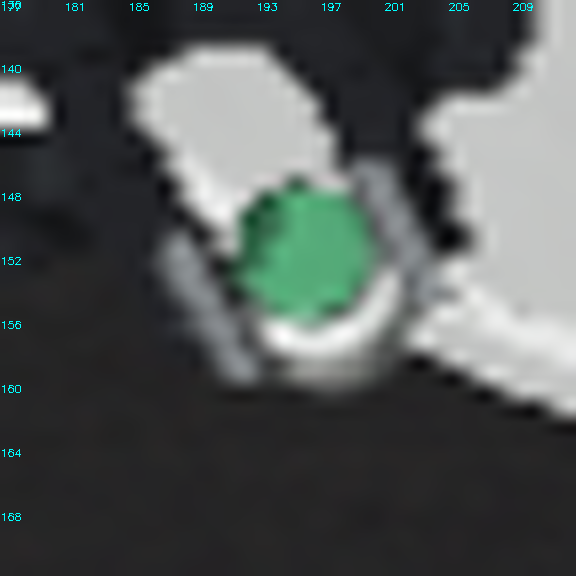

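The last crop shows the cap disc centred at about (195.7,150.7) and the bottom circle at about (196.6,154.7). That gives an in-hand lean of about 26° and some off-plane tilt of about -4°. I'll compute the final heading and TCP that put the axis and middle on the lens axis.

```bash
cat > fin.py <<'E'
from h import *
s=bot.read_state();M0=R.from_rotvec(s["tcp_rot"]).as_matrix()
th,off=np.radians(26.3),np.radians(-4)
at=np.array([-np.cos(th)*np.cos(off),np.sin(off),-np.sin(th)*np.cos(off)])
des=np.array([-.474,.158,.866]);view=np.array([491,238.7,81])+90*des
best=min((np.degrees(np.arccos(np.clip((M0@R.from_euler('x',r,degrees=True).as_matrix()@at)@des,-1,1))),r) for r in np.arange(0,120,.5))
M=M0@R.from_euler('x',best[1],degrees=True).as_matrix();a=M@at
print('err deg',best[0].round(2),'roll needed',best[1],'axis',a.round(3),'tilt',np.degrees(np.arccos(a[2])).round(1))
Tt=view-M@np.array([14.6,.3,6.1])-[1,.5,0];print('view',view.round(1),'TCP target',Tt.round(1),'jaw az',np.degrees(np.arctan2(M[1,1],M[0,1])).round(1))
go(Tt,np.degrees(np.arctan2(M[1,1],M[0,1])))
E
python3 fin.py
```

```text
err deg 1.67 roll needed 78.5 axis [-0.456  0.153  0.877] tilt 28.8
view [448.3 252.9 158.9] TCP target [441.3 255.2 173.3] jaw az 63.5
t 30.1 pos [434.6 259.4 373.4] az 142.04 tilt -0.9992 F [-0.2  1.  -0.8] gap 21.4
shift tool m [0.2003 0.     0.    ] roll 78.5
```

Emit:
send_rows(
  rows=[
    [[0.0,0,0],9.81],
    [[0.0,0,0],9.81],
    [[0,0,0],9.81],
    [[0,0,0],9.81],
    [[0,0,0],9.81],
  ],
)

```text
t: 30.72
tool_pos: [434.6, 259.4, 373.4]
tcp_rot: [-0.054, 1.538, 0.019]
ft_force: [0.8, -0.7, 0.2]
finger_gap: 21.8
```

Emit:
send_rows(
  rows=[
    [[0.04,0,0],9.81],
    [[0.04,0,0],9.81],
    [[0.04,0,0],9.81],
    [[0.04,0,0],0],
    [[0.03,0,0],0],
  ],
)

```text
t: 31.35
tool_pos: [440.5, 255.1, 181.7]
tcp_rot: [0.349, 1.504, -0.371]
ft_force: [0.1, 0.6, 0.5]
finger_gap: 21.9
```

Emit:
send_rows(
  rows=[
    [[0.01,0,0],0],
    [[0,0,0],0],
    [[0,0,0],0],
  ],
)

```text
t: 31.72
tool_pos: [441.8, 255.5, 175.1]
tcp_rot: [0.35, 1.502, -0.369]
ft_force: [0.5, -0.2, -0.4]
finger_gap: 21.7
```

Run:
```python
from h import *
go([441.3,255.2,173.3],63.5)
exec(open('sil.py').read().split("ph=np.linspace")[0])
ph=np.linspace(0,6.283,60)
for lean,off in((26,0),(26,-4),(23,-4),(29,-4),(26,-8)):
    th,o=np.radians(lean),np.radians(off);at=np.array([-np.cos(th)*np.cos(o),np.sin(o),-np.sin(th)*np.cos(o)])
    a=M@at;B=T+M@np.array([14.6,.3,6.1])-24*a+[1,.5,0];e1=np.cross(a,[0,0,1]);e1/=np.linalg.norm(e1);e2=np.cross(a,e1)
    print(lean,off,[[f(x).round(1) for x in np.array([proj(n,B+12.5*(np.cos(p)*e1+np.sin(p)*e2)) for p in ph]).T for f in(np.min,np.max)] for n in('side','top')])
w=cloud('top',bot.camera('top')[1])
```

```text
t 31.725 pos [441.8 255.5 175.1] az 63.58 tilt -0.9992 F [ 0.5 -0.2 -0.4] gap 21.7
shift tool m [ 0.0018 -0.0005 -0.0004] roll 0.08
side obs u,v range (np.float64(222.5), np.float64(227.5), np.float64(191.5), np.float64(199.5)) centroid [225.3 195.8]
top obs u,v range (np.float64(199.5), np.float64(212.5), np.float64(256.5), np.float64(266.5)) centroid [206.8 261.9]
26 0 [[np.float64(221.2), np.float64(228.4), np.float64(190.3), np.float64(198.7)], [np.float64(203.6), np.float64(213.2), np.float64(254.8), np.float64(264.1)]]
26 -4 [[np.float64(220.8), np.float64(228.2), np.float64(189.9), np.float64(198.4)], [np.float64(202.8), np.float64(212.7), np.float64(254.6), np.float64(263.7)]]
23 -4 [[np.float64(220.4), np.float64(228.0), np.float64(190.2), np.float64(198.6)], [np.float64(202.6), np.float64(212.6), np.float64(254.9), np.float64(264.2)]]
29 -4 [[np.float64(221.1), np.float64(228.4), np.float64(189.5), np.float64(198.1)], [np.float64(203.0), np.float64(212.8), np.float64(254.3), np.float64(263.2)]]
26 -8 [[np.float64(220.3), np.float64(228.0), np.float64(189.4), np.float64(198.0)], [np.float64(202.0), np.float64(212.2), np.float64(254.4), np.float64(263.3)]]
```

Run:
```python
from h import *
des=np.array([-.474,.158,.866])
obs={'side':((236.7,197.5),(223.9,195.3)),'top':((218.6,246.45),(207.6,261.1))}
for n in obs:
    L=obs[n][0];i=bot.camera_info(n);C=np.array(i["cam_to_world"]);C0=C[:3,3]
    r=C[:3,:3]@np.array([(L[0]-i["cx"])/i["fx"],(L[1]-i["cy"])/i["fy"],1]);P=C0+r*(81-C0[2])/r[2]
    want=proj(n,P+66*des)
    J=np.array([(proj(n,P+66*des+e)-want) for e in np.eye(3)]).T
    print(n,'lens',P.round(1),'want bottom px',want.round(1),'obs',obs[n][1],'diff',(np.array(obs[n][1])-want).round(2));print(J.round(3))
```

```text
side lens [490.2 239.3  81. ] want bottom px [224.4 194.6] obs (223.9, 195.3) diff [-0.5   0.69]
[[ 0.184 -0.292 -0.072]
 [-0.267 -0.125 -0.177]]
top lens [490.  238.8  81. ] want bottom px [208.1 259.6] obs (207.6, 261.1) diff [-0.48  1.52]
[[ 0.017 -0.415 -0.111]
 [-0.417 -0.005  0.017]]
```

Emit:
send_rows(
  rows=[
    [[0.0018,0.0004,0.002],0],
    [[0,0,0],0],
    [[0,0,0],0],
  ],
)

```text
t: 32.75
tool_pos: [443.3, 254.6, 171.8]
tcp_rot: [0.349, 1.503, -0.37]
ft_force: [-0.2, 0.9, 0.6]
finger_gap: 21.7
```

Run:
```python
from h import *
go([443.5,255,173.3],63.5)
p,d=bot.camera('top');w=cloud('top',d)
m=(p.min(-1)>140)&(abs(w[...,0]-441)<45)&(abs(w[...,1]+134)<45)&(w[...,2]>45);print('dish',m.sum(),cv2.minEnclosingCircle(w[m][:,:2].astype(np.float32)),np.median(w[m][:,2]))
o=np.load('top0.npz');ch=(abs(p.astype(int)-o['p']).max(-1)>60).astype(np.uint8)
c,l,st,ce=cv2.connectedComponentsWithStats(ch)
for s,q in zip(st[1:],ce[1:]):
    if s[4]>25:print('changed',s,q.round(0))
print(bot.hand_in())
```

```text
t 32.75 pos [443.3 254.6 171.8] az 63.58 tilt -0.9992 F [-0.2  0.9  0.6] gap 21.7
shift tool m [-0.0015  0.0005  0.    ] roll 0.08
dish 390 ((440.7239990234375, -134.32298278808594), 29.078231811523438) 64.62776877835256
changed [426 233   9  14  53] [430. 238.]
changed [436 236  16  23 223] [444. 246.]
changed [212 239  22  19 163] [223. 247.]
changed [  38  240  153  116 7197] [116. 293.]
changed [201 256  13  11 106] [207. 261.]
changed [352 256  22  23 404] [362. 267.]
changed [ 39 276  19  18  90] [ 47. 285.]
changed [273 277  11   6  46] [279. 280.]
changed [205 279  13   7  55] [211. 282.]
changed [ 55 301  43  70 356] [ 78. 339.]
changed [137 301  46  41 996] [160. 316.]
changed [176 313  43  87 554] [193. 363.]
changed [  42  314   58   71 1106] [ 71. 351.]
changed [ 92 331  11   6  26] [ 97. 333.]
changed [120 369  12  12  70] [126. 373.]
changed [251 375  13  25 282] [256. 387.]
changed [331 376  13  12 120] [336. 380.]
changed [120 390  14  10  51] [126. 395.]
the job is handed in; nothing more can be done
None
```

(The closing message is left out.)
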